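# Power up the repair bench and start the board test

## Task

Power up this repair bench in the safe order and start the board test: first switch on the outlet strip by pressing down the raised wing of its rocker until it is fully over, then switch on the isolating transformer (the grey steel box with the carrying handle) the same way at its rocker, and last press the tester's long bar key fully down and let it come back up. Press with the closed fingertips only, do not press the tester's two round keys, and leave everything else where it stands, with nothing picked up.

Things in the scene. Friction and masses are not known exactly. Their poses are not given: they have to be found in the camera images.
- strip: white outlet strip, screwed to the bench, 210 x 60 x 40 mm; origin at the centre of its underside, x along its length; its rocker switch sits near its -x end, two round outlets in the middle, and a plugged-in black adapter (42 x 50 mm, up to 85 mm above the bench) near its +x end. Any yaw; strip, transformer and tester swap places
- strip_rocker (a joint): black rocker of the strip, two wings in a shallow V, each 20 mm long (along the strip's x) and 26 mm wide, pivoting at x = -70 mm, z = 46 mm on the strip. In rad: 0 = off (-x wing raised 0.4 rad, its outer edge 8 mm up; the other level), 0.4 = on (-x wing level, the other raised). Stays where left; takes about 4 N
- strip_press (a point): where to press the strip's rocker: the middle line of the strip, 15 mm outward (-x) of the pivot, at the height (46 mm above the bench) that the raised wing's top reaches when fully pressed level. Fixed on the strip, axes as the strip's; the off wing's surface is about 6 mm above it at the start
- box: isolating transformer, grey steel box fixed to the bench, 130 x 120 mm, top at 90 mm; origin at the centre of its underside. Steel carrying handle (10 mm bar along y at x = +48 mm, up to 118 mm above the bench); rocker on its top at x = -20 mm. Any yaw
- box_rocker (a joint): large black rocker on the transformer, two wings in a shallow V, each 28 mm long (along the box's y) and 34 mm wide, pivoting at y = 0, z = 96 mm on the box. In rad: 0 = off (+y wing raised 0.4 rad, its outer edge 11 mm up), 0.4 = on (+y wing level, the other raised). Stays where left; takes about 5 N
- box_press (a point): where to press the transformer's rocker: 19 mm towards the box's +y from the pivot, at the height (96 mm above the bench) that the raised wing's top reaches when fully pressed level. Fixed on the box, axes as the box's; the off wing's surface is about 8 mm above it at the start
- tester: board tester, flat aluminium case fixed to the bench, 140 x 170 mm, top at 50 mm; origin at the centre of its underside, keys along its -x side, display in the middle, three brass posts (16 mm tall) and a loose relay at its +x side. Yaw within 0.6 rad
- bar_key (a joint): long bar key of the tester, black, 20 mm (x) by 54 mm (y), its top 10 mm above the case. Travel in m: 0 = up, 0.006 = fully down; springs back; about 1.6 N to start, 4 N fully down
- bar_key_top (a point): centre of the bar key's top face (60 mm above the bench when up); moves with the key, axes as the tester's
- big_key (a joint): large round key of the tester (28 mm across), travel in m, 0 = up, 0.006 = down: not to be pressed
- big_key_top (a point): centre of the large round key's top, 82 mm from the bar key's centre along the tester's +y
- small_key (a joint): small round key of the tester (16 mm across), travel in m, 0 = up, 0.006 = down: not to be pressed
- small_key_top (a point): centre of the small round key's top, 48 mm behind the large round key (tester's +x)
- relay: loose plug-in relay, clear cover, 28 x 20 x 33 mm, standing on the tester's +x side; origin at its underside; leave alone
- spool: loose metal wire spool, 60 mm across, 50 mm tall, origin at its underside; leave alone
- flux: loose amber bottle, 40 mm across, 85 mm tall, origin at its underside; leave alone
- parts_box: loose cardboard parts tray, 80 x 55 x 30 mm, origin at its underside; leave alone
- coil: loose copper coil between dark steel discs, 60 mm across, 48 mm tall, origin at its underside; leave alone
- meter: loose yellow multimeter lying flat, 150 x 78 x 40 mm, origin at its underside; leave alone
- driver: loose screwdriver lying flat; leave alone

How it is judged (in metres and radians):
On the way, in this order (a step that is already met when the one before it is completed fails the run):
1. the outlet strip's rocker is pressed fully over to on (value of joint strip_rocker above 0.34 rad), for 0.1 s.
2. the transformer's rocker is pressed fully over to on (value of joint box_rocker above 0.34 rad), for 0.1 s.
3. the tester's bar key is pressed down (value of joint bar_key above 0.0048 m), for 0.1 s.
At the end, for the whole second after the job is handed in: Both rockers are on (over 0.33 of 0.4 rad), all three tester keys are up (under 1 mm), and every loose thing lies at rest within 20 mm of where it began (value of joint each of strip_rocker, box_rocker above 0.33 rad and value of joint each of bar_key, big_key, small_key below 0.001 m and distance of each of relay, spool, flux, parts_box, coil, meter, driver from where it was at the start of the episode below 0.02 m and linear speed of each of relay, spool, flux, parts_box, coil, meter, driver below 0.02 m/s); the robot touches nothing.
It fails at once if the transformer is switched on while the strip is off (value of joint box_rocker above 0.2 rad and value of joint strip_rocker below 0.3 rad).
It fails at once if the bar key is pressed while the strip or the transformer is off (value of joint bar_key above 0.003 m and value of joint any of strip_rocker, box_rocker below 0.3 rad).
It fails at once if a round key is pressed (value of joint any of big_key, small_key above 0.003 m).
It fails at once if a loose thing is knocked away, picked up or carried (moved over 20 mm) (distance of any of relay, spool, flux, parts_box, coil, meter, driver from where it was at the start of the episode above 0.02 m).
It also fails if it takes over 48 s, if anything falls off the work surface, if the arm or the gripper's body presses on something with over 40 N, if the wrist force passes 120 N, or if a joint passes its speed limit or range.

## Robot

A 6-joint arm with a two-finger parallel gripper is mounted at the origin on the work surface. World frame = base frame: x ahead of the robot, y to its left, z up, the work surface at z = 0. Lengths are in mm, angles in rad, forces in N, time in s.
With the tool pointing down it reaches from about 275 to 750 mm from the base axis. Payload 10.2 kg.
Tool frame: the origin (TCP) lies midway between the tips of the shut fingers; the grasp point (between the pads) lies 19 mm behind it (ctrl.grasp_offset is the distance from the TCP to the grasp point, in mm); z points along the fingers, y is the line along which they close (so a half turn about z gives the same grasp; the last joint's range is limited). The gripper opens to 85 mm and grips with 20 to 120 N. Pads are 22 mm wide; open, the fingers measure 114 mm over their backs; the gripper's body (76 mm by 85 mm) begins 54 mm behind the grasp point. The pads swing forward as they close: fully open they stand 13 mm farther back than shut.
Start: joints at [-1.554, 0.313, 1.498, -0, 1.331, -0.223], TCP at [124.678, -509.987, 231.294] pointing down, gripper open.
Joint ranges: [-2.94, 2.94], [-0.97, 2.17], [0.19, 2.56], [-1.23, 4.37], [0.02, 3.11], [-2.88, 2.88]. Speed limits (rad/s): [2.39, 2.39, 3.01, 3.14, 3.14, 3.14].

## Interface

Orientations are given as a unit quaternion [w, x, y, z].
In Python, from rig import ctrl, viewer, models gives the robot as it stands. The module is installed in compiled form; this text tells all that it offers.
- The arm moves only by the shell command python3 -m pendant 'ROWS' [OPENING] [FORCE]. ROWS is text: rows parted by semicolons, each of 4 numbers parted by spaces: the shift along the tool's x, y, z in m, then the turn about the tool's z in rad. In form: x y z yaw; .... A call has 1 to 10 rows; each row shifts and turns the commanded pose from where the row before left it, along the tool's axes as they then stand; what a row does not reach is not made up. A row lasts 1/8 s, in which the tool goes at most 62.5 mm and 10.7 degrees, less where a joint would pass 70% of its speed; a pose out of reach is approached as far as the arm can. A call is refused whole if a number of a shift passes 0.0625 or a number of a turn 0.188, either way. A call with a gripper value outside its range is refused whole. OPENING is the opening, from 0 (shut) to 1 (fully open), set as the call begins (- or left out, the last holds). The fingers move at their own pace and stop on an object; FORCE is the grip in N (left out, the last holds). Time passes only in rows, so rows that do not move let the fingers close. It gives the time, the measured TCP pose, the force, the opening and the grip force at its end, in the units of the state.
- ctrl.sense(): the state, without advancing time (a new reading comes with each control period).
- viewer.capture(name): name is "scene" or "side" or "wrist"; returns a dict with "color" (384x512x3 uint8, red, green, blue), "vertical_fov" (degrees; the focal length in pixels is half the picture's height over the tangent of half this angle, whatever the lens; pixels are square), "cx", "cy" (the principal point, pixels), "dist" ([k1, k2, p1, p2, k3] as OpenCV has them; the pictures are not rectified), "pose" (4x4, takes a point from camera to world coordinates). Camera axes: x right, y down, z forward; pixel columns grow to the right and rows downward; lengths in mm; the calibration is good to about 2 mm. A picture is of the moment at which its call begins. There is no depth.
- ctrl.finish_job(): hands the job in; it is judged then, once.
Trained networks look in the newest picture that a camera, given by its name, has taken for a name from the list of things; names that differ only in an ending like _2 or _b are one class to them, and where a whole thing is asked for, a point or a joint stands for the part that bears it (a point fixed in the world has none). Each returns a list of dicts, best first, with "p" (0 to 1); they miss things now and then, are a little off and sometimes report something else, mostly with a low value. They report only what shows in the picture. A call takes as long as a camera call.
- models.boxes_of(camera, query): "at" ([x, y, z] in mm, in world coordinates, good to about 4 mm: the middle of the surface that is visible of it).
The state is a dict: "time_s": time; "joints": joint angles; "dq": joint speeds; "tau": joint torques, N m; "eef_pos": TCP position; "ee_rot": TCP orientation; "force": force on the tool from outside, world axes, zero at the start; "wrist_torque": the same for the moment, N m; "grip_width": opening from 0.0 (shut) to 1.0 (fully open); "grip_force": force on a finger pad.
Only numpy, scipy, OpenCV 4.12 (cv2) and the standard library are available. Lean on these libraries where they do the work, as an engineer would, in place of code of your own. Each camera call takes 0.05 s, during which the arm holds its last target. There are 200 camera calls.

## Working session

There is one attempt and no reset: what is moved stays moved. The work goes in short steps, Python scripts to look and compute and a shell command to move; the robot and the scene stay as the last step left them, time stands still between calls to the robot, and variables do not carry over. Pictures are saved under pics/ and viewed, at most 10 in all, crops included, and the job is handed in when it is done.

```bash
mkdir -p pics; cat > h.py <<'E'
import numpy as np, cv2
from rig import ctrl, viewer, models
def cap(n,f=None):
    c=viewer.capture(n)
    if f: cv2.imwrite('pics/'+f,c['color'][:,:,::-1])
    return c
def K(c):
    f=192/np.tan(np.radians(c['vertical_fov'])/2)
    return np.array([[f,0,c['cx']],[0,f,c['cy']],[0,0,1]])
def onz(c,px,z):
    u=cv2.undistortPoints(np.array([[px]],float),K(c),np.array(c['dist']))[0,0]
    T=np.array(c['pose']);d=T[:3,:3]@[u[0],u[1],1];o=T[:3,3]
    return o+d*(z-o[2])/d[2]
def proj(c,P):
    T=np.linalg.inv(np.array(c['pose']))
    return cv2.projectPoints(np.array(P,float).reshape(-1,3),cv2.Rodrigues(T[:3,:3])[0],T[:3,3],K(c),np.array(c['dist']))[0][:,0]
E
python3 - <<'E'
from h import *
for n in('scene','side'):
    c=cap(n,n+'0.png'); print(n,np.round(c['pose'],2).tolist())
    for q in('strip','strip_rocker','strip_press','box','box_rocker','box_press','tester','bar_key','bar_key_top','big_key_top','small_key_top','flux','coil','spool','meter'):
        r=models.boxes_of(n,q)[:2]; print(q,[(np.round(x['at']).tolist(),round(x['p'],2)) for x in r])
s=ctrl.sense();print(s['time_s'],s['eef_pos'],s['ee_rot'])
E
```

```text
scene [[0.73, 0.57, -0.37, 943.96], [0.68, -0.61, 0.4, -427.9], [0.01, -0.55, -0.84, 1015.11], [0.0, 0.0, 0.0, 1.0]]
strip [([559.0, -18.0, 43.0], 0.92)]
strip_rocker [([507.0, 64.0, 46.0], 0.41)]
strip_press [([557.0, -16.0, 45.0], 0.79)]
box [([550.0, 263.0, 89.0], 0.71)]
box_rocker [([508.0, 63.0, 46.0], 0.73)]
box_press [([552.0, 267.0, 91.0], 0.84)]
tester [([506.0, 62.0, 47.0], 0.58), ([549.0, -310.0, 51.0], 0.56)]
bar_key [([501.0, -329.0, 61.0], 0.6)]
bar_key_top [([729.0, 155.0, 10.0], 0.56), ([500.0, -329.0, 62.0], 0.48)]
big_key_top [([495.0, -247.0, 61.0], 0.62), ([552.0, 265.0, 92.0], 0.32)]
small_key_top [([534.0, 311.0, 96.0], 0.51)]
flux [([360.0, -151.0, 54.0], 0.75)]
coil [([362.0, 146.0, 40.0], 0.88), ([556.0, -16.0, 41.0], 0.66)]
spool [([714.0, -142.0, 52.0], 0.94)]
meter [([488.0, 469.0, 36.0], 0.93)]
side [[-0.87, -0.37, 0.31, 221.88], [-0.49, 0.68, -0.55, 575.96], [-0.01, -0.63, -0.78, 889.06], [0.0, 0.0, 0.0, 1.0]]
strip []
strip_rocker [([522.0, 305.0, 89.0], 0.34)]
strip_press [([531.0, 8.0, 41.0], 0.73)]
box [([524.0, 310.0, 95.0], 0.96)]
box_rocker [([540.0, 315.0, 99.0], 0.67)]
box_press [([521.0, 307.0, 93.0], 0.64)]
tester [([530.0, -277.0, 53.0], 0.64)]
bar_key []
bar_key_top []
big_key_top [([498.0, -246.0, 59.0], 0.42), ([522.0, 309.0, 95.0], 0.34)]
small_key_top []
flux [([500.0, -325.0, 56.0], 0.73), ([345.0, -134.0, 51.0], 0.54)]
coil [([354.0, 159.0, 41.0], 0.8)]
spool [([706.0, -129.0, 50.0], 0.61)]
meter [([483.0, 484.0, 33.0], 0.68), ([352.0, 158.0, 40.0], 0.59)]
1.6 [ 124.68491534 -509.98515148  231.29433881] [-1.52960608e-05  9.92820315e-01  1.19615311e-01  1.43769639e-05]
```

View pics/scene0.png

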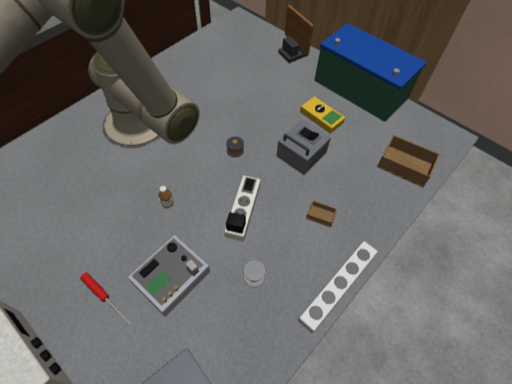

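View pics/side0.png

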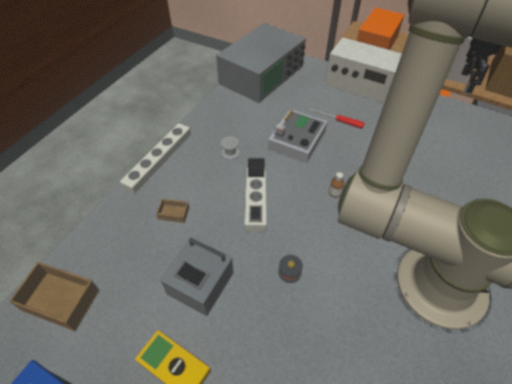

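The scene view has the strip at (243,207) with its rocker at (249,184), the transformer at (304,144) and the tester at (169,272). The side view has them at (256,195), (198,275) and (298,133). I'll enlarge these areas to get precise pixels.

```bash
python3 - <<'E'
import cv2,numpy as np
s=cv2.imread('pics/scene0.png');d=cv2.imread('pics/side0.png')
def cr(im,x,y,w=66,h=74,k=4):
    o=cv2.resize(im[y:y+h,x:x+w],None,fx=k,fy=k,interpolation=cv2.INTER_CUBIC)
    for i in range(0,w,10): cv2.putText(o,str(x+i),(i*k,8),0,.3,(0,0,255)); cv2.line(o,(i*k,10),(i*k,16),(0,0,255))
    for i in range(0,h,10): cv2.putText(o,str(y+i),(0,i*k+4),0,.3,(0,255,255)); cv2.line(o,(20,i*k),(26,i*k),(0,255,255))
    return o
a=np.hstack([cr(s,215,170),cr(s,272,110),cr(s,140,230)])
b=np.hstack([cr(d,225,152),cr(d,165,236),cr(d,263,98)])
cv2.imwrite('pics/z.png',np.vstack([a,b]))
E
```

```text
(no output)
```

View pics/z.png

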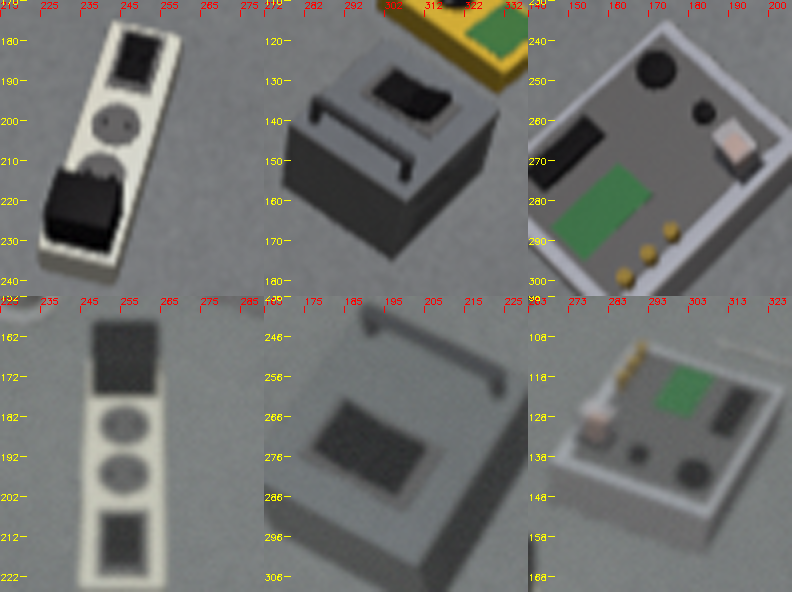

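```bash
cat > fit.py <<'E'
from h import *
from scipy.optimize import least_squares
def w(p,M):
    c,s=np.cos(p[2]),np.sin(p[2]);M=np.array(M,float)
    return np.c_[p[0]+c*M[:,0]-s*M[:,1],p[1]+s*M[:,0]+c*M[:,1],M[:,2]]
def fit(cs,obs,p0):
    f=lambda p:np.concatenate([(proj(c,w(p,M))-np.array(px)).ravel() for c,(M,px) in zip(cs,obs) if M])
    r=least_squares(f,p0,loss='soft_l1');return r.x,r.fun
E
python3 - <<'E'
from fit import *
cs=[cap('scene'),cap('side')]
O={'strip':([([(-105,-30,40),(-105,30,40),(105,30,40),(105,-30,40)],[(244.5,175.5),(260.2,179.5),(244.5,236.2),(225,232.5)]),
 ([(-105,30,40),(-105,-30,40)],[(245,224.2),(266.2,224.8)])],[540,0,-1.1],[(-70,0,46),(-85,0,46),(-105,0,40)]),
'box':([([(65,-60,90),(65,60,90),(-65,60,90),(-65,-60,90)],[(278,141.8),(308,158.5),(330.5,136.8),(299,122)]),([(-20,0,98),(-65,-60,90)],[(192,274),(202.8,304)])],[550,270,-1.5],[(-20,0,96),(-20,19,96),(48,0,118)]),
'keys':([([(0,0,60),(0,82,60),(48,82,60)],[(149.5,268.8),(172,247),(184,258.2)]),([(0,0,60),(0,82,60),(48,82,60)],[(314.2,126.5),(304.5,142.2),(290.5,137.5)])],[500,-329,0.1],[(0,0,60)])}
for k,(o,p0,q) in O.items():
    p,r=fit(cs,o,p0); print(k,np.round(p,3),'res',np.round(r,1)); print(np.round(w(p,q),1).tolist(),[np.round(proj(c,w(p,q)),1).tolist() for c in cs])
E
```

```text
strip [543.274  -2.893  -1.054] res [-2.6 -0.9  0.1 -1.2  0.3  0.3 -0.4 -0.4 -1.2 -0.2 -0.2 -1.1]
[[508.7, 58.0, 46.0], [501.3, 71.0, 46.0], [491.4, 88.4, 40.0]] [[[248.6, 184.2], [249.7, 180.4], [251.1, 176.4]], [[254.7, 212.0], [254.8, 216.5], [254.9, 223.9]]]
box [536.901 292.189  -1.516] res [-0.7 -1.2 -0.1  1.1  0.2 -1.3  1.6 -4.  -1.1 -0.3  1.1 -0.8]
[[535.8, 312.2, 96.0], [554.8, 313.2, 96.0], [539.5, 244.3, 118.0]] [[[307.9, 133.2], [312.8, 136.1], [296.5, 141.0]], [[191.0, 274.1], [184.0, 270.8], [205.0, 246.0]]]
keys [ 5.03259e+02 -3.29130e+02  3.70000e-02] res [-0.6 -1.3 -0.5 -0.7 -0.4 -1.3 -1.2 -1.1 -0.9 -1.2 -0.8 -1.2]
[[503.3, -329.1, 60.0]] [[[148.9, 267.5]], [[313.0, 125.4]]]
```

```bash
python3 -m pendant '0.042 -0.0395 0 0;0.042 -0.0395 0 0;0.042 -0.0395 0 0;0.042 -0.0395 0 0;0.042 -0.0395 0 0;0.042 -0.0395 0 0;0.042 -0.0395 0 0;0.042 -0.0395 0 0;0.042 -0.0395 0 0;0.042 -0.0395 0 0' 0 40; python3 -m pendant '0.042 -0.0395 0 0;0.042 -0.0395 0 0;0 0 0 -0.14;0 0 0 -0.14;0 0 0 0;0 0 0 0'
python3 - <<'E'
from h import *
c=cap('wrist','w1.png');s=ctrl.sense();print(s['eef_pos'],s['ee_rot'],s['time_s'])
P=[(501.3,71,46),(508.7,58,46)];print(proj(c,P))
print(proj(c,[s['eef_pos']]))
for q in('strip_rocker','strip'):print(q,[(np.round(x['at']).tolist(),round(x['p'],2)) for x in models.boxes_of('wrist',q)[:2]])
E
```

```text
time_s: 2.95
eef_pos: [439.7, -24.7, 231.6]
ee_rot: [0.0, 0.993, 0.12, 0.0]
force: [0.1, -1.0, -0.6]
grip_width: -0.003
grip_force: 0.0
time_s: 3.7
eef_pos: [501.7, 70.0, 231.3]
ee_rot: [-0.0, 0.967, 0.256, 0.0]
force: [0.6, -0.0, -0.1]
grip_width: 0.0
grip_force: 0.0
[501.66101249  70.03215881 231.36714448] [-6.91638136e-06  9.66729533e-01  2.55800719e-01  5.40110492e-05] 3.75
[[250.22178885 170.18546492]
 [265.23732571 170.19224433]]
[[252.41557694 257.53348372]]
strip_rocker [([508.0, 65.0, 47.0], 0.62)]
strip []
```

View pics/w1.png

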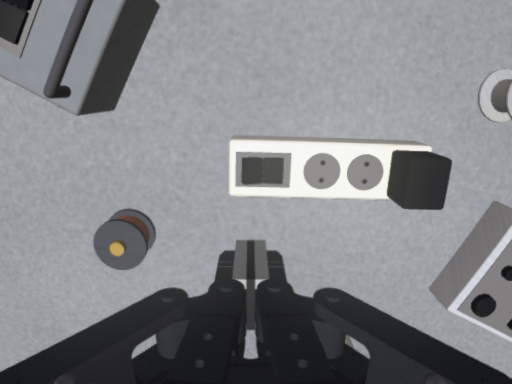

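The wrist view shows the rocker's wings meeting at (263,170), about 2 px left of the prediction. The raised wing is centred near (248,170), so I'll shift 3 mm and go down.

```bash
python3 -m pendant '0 -0.0033 0.05 0;0 0 0.055 0;0 0 0.055 0;0 0 0.012 0;0 0 0 0'; python3 -m pendant '0 0 0.005 0;0 0 0.005 0;0 0 0.004 0;0 0 0 0;0 0 0 0'
```

```text
time_s: 4.47
eef_pos: [500.6, 72.9, 60.2]
ee_rot: [0.0, 0.966, 0.257, 0.0]
force: [-0.3, -0.2, 0.9]
grip_width: 0.001
grip_force: 0.0
time_s: 5.1
eef_pos: [500.6, 73.1, 46.0]
ee_rot: [0.0, 0.966, 0.257, 0.001]
force: [1.4, 3.2, 6.1]
grip_width: 0.001
grip_force: 2.6
```

```bash
python3 -m pendant '0 0 0.0015 0;0 0 0 0;0 0 0 0'; python3 -m pendant '0 0 -0.05 0;0 0 -0.06 0;0 0 -0.06 0;0 0 0 0;0 0 0 0'
python3 - <<'E'
from h import *
import cv2
c=cap('wrist')['color'][120:220,200:320,::-1];cv2.imwrite('pics/w2.png',cv2.resize(c,None,fx=4,fy=4))
E
```

```text
time_s: 5.48
eef_pos: [500.8, 73.1, 45.8]
ee_rot: [0.0, 0.966, 0.257, 0.001]
force: [-6.4, 2.1, 21.6]
grip_width: -0.001
grip_force: 10.9
time_s: 6.1
eef_pos: [499.5, 72.9, 212.9]
ee_rot: [-0.0, 0.966, 0.257, -0.001]
force: [0.3, 0.3, -0.6]
grip_width: 0.004
grip_force: 0.0
```

View pics/w2.png

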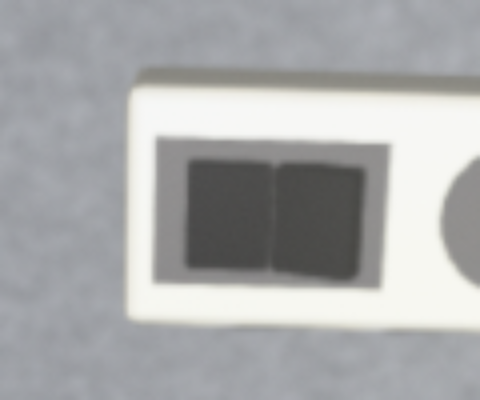

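The strip's rocker reached its hard stop: 21 N at z 45.8 mm, and the picture shows the +x wing (about (280,174) in the full frame) now raised. Next is the transformer.

```bash
python3 -m pendant '0.0334 -0.0363 0 0;0.0334 -0.0363 0 0;0.0334 -0.0363 0 0;0.0334 -0.0363 0 0;0.0334 -0.0363 -0.02 0;0 0 -0.02 0.155;0 0 0 0.155;0 0 0 0.15;0 0 0 0;0 0 0 0'
python3 - <<'E'
from h import *
c=cap('wrist','w3.png');s=ctrl.sense();print(s['eef_pos'],s['ee_rot'],s['time_s'])
print(proj(c,[(554.8,313.2,96),(535.8,312.2,96),(539.5,244.3,118)]))
E
```

```text
time_s: 7.4
eef_pos: [554.7, 313.4, 252.8]
ee_rot: [0.0, 1.0, 0.031, -0.001]
force: [-0.2, -0.1, -0.3]
grip_width: 0.001
grip_force: 0.0
[554.75251798 313.39445698 253.09219607] [ 1.75245500e-04  9.99518516e-01  3.10222265e-02 -5.72278174e-04] 7.45
[[251.30466205 176.38719525]
 [251.06601455 196.26622373]
 [329.02143424 204.3700454 ]]
```

View pics/w3.png

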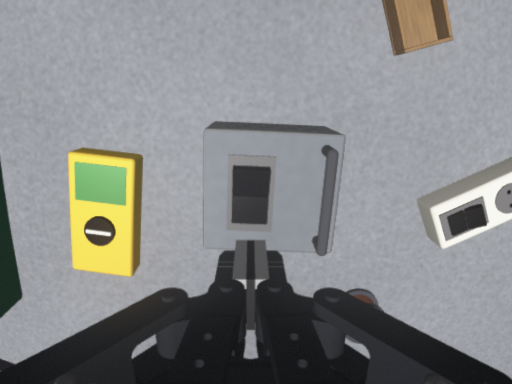

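The transformer's rocker spans (233–272, 166–224) with its middle at (252,195), and the handle is at (329,204). Both match the prediction to about 1 mm, so I'll go straight down.

```bash
python3 -m pendant '0 0 0.05 0;0 0 0.05 0;0 0 0.043 0;0 0 0 0;0 0 0.005 0;0 0 0.005 0;0 0 0.004 0;0 0 0 0;0 0 0 0'; python3 -m pendant '0 0 0.0015 0;0 0 0 0;0 0 0 0'
```

```text
time_s: 8.57
eef_pos: [555.2, 313.6, 97.3]
ee_rot: [-0.0, 1.0, 0.03, 0.001]
force: [2.1, 0.2, 3.4]
grip_width: 0.0
grip_force: 1.8
time_s: 8.95
eef_pos: [555.2, 313.6, 96.0]
ee_rot: [-0.0, 1.0, 0.03, 0.001]
force: [1.9, -0.8, 7.9]
grip_width: 0.002
grip_force: 3.7
```

```bash
python3 -m pendant '0 0 0.0015 0;0 0 0 0;0 0 0 0'; python3 -m pendant '0 0 -0.05 0;0 0 -0.05 0;0 0 -0.04 0;0 0 0 0;0 0 0 0'
python3 - <<'E'
from h import *
c=cap('wrist')['color'][130:240,190:310,::-1];cv2.imwrite('pics/w4.png',cv2.resize(c,None,fx=4,fy=4))
E
```

```text
time_s: 9.32
eef_pos: [555.3, 313.6, 95.9]
ee_rot: [-0.0, 1.0, 0.03, 0.001]
force: [-2.1, -1.5, 17.2]
grip_width: 0.002
grip_force: 8.4
time_s: 9.95
eef_pos: [554.1, 313.3, 232.1]
ee_rot: [0.0, 1.0, 0.03, -0.002]
force: [0.0, -0.1, -0.6]
grip_width: 0.003
grip_force: 0.0
```

View pics/w4.png

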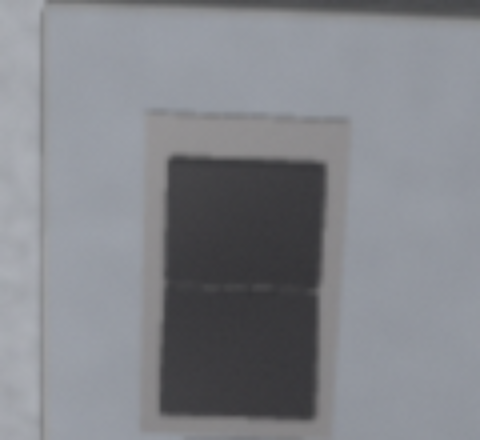

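The transformer is at its stop (17 N at 95.9 mm), and the wings now meet at about (250,202) in the full frame with the far wing level. Next is the tester.

```bash
python3 -m pendant '-0.0082 0.058 0 0;-0.0082 0.058 0 0;-0.0082 0.058 0 0;-0.0082 0.058 0 0;-0.0082 0.058 0 0;-0.0082 0.058 0 0;-0.0082 0.058 0 0;-0.0082 0.058 0 0;-0.0082 0.058 0 0;-0.0082 0.058 0 0';python3 -m pendant '-0.0082 0.058 0 0;0 0 0 0.02;0 0 0 0;0 0 0 0'
python3 - <<'E'
from h import *
c=cap('wrist','w5.png');s=ctrl.sense();print(s['eef_pos'],s['ee_rot'],s['time_s'])
print(proj(c,[(503.3,-329.1,60),(500.3,-247.2,60),(548.2,-245.4,60)]))
for q in('bar_key','big_key'):print(q,[(np.round(x['at']).tolist(),round(x['p'],2)) for x in models.boxes_of('wrist',q)[:2]])
E
```

```text
time_s: 11.25
eef_pos: [506.8, -271.9, 232.3]
ee_rot: [-0.001, 1.0, 0.03, -0.001]
force: [0.8, 0.4, -0.2]
grip_width: -0.004
grip_force: 0.0
time_s: 11.75
eef_pos: [503.2, -327.4, 233.6]
ee_rot: [-0.0, 1.0, 0.021, -0.0]
force: [-1.4, 1.0, 0.0]
grip_width: -0.0
grip_force: 0.0
[ 503.26050815 -327.46466671  233.79368696] [-1.75347314e-04  9.99782832e-01  2.08387281e-02 -7.03527440e-05] 11.8
[[253.01674887 172.43350103]
 [168.26464328 172.0732103 ]
 [165.20586217 121.82695981]]
bar_key [([504.0, -327.0, 62.0], 0.62)]
big_key [([502.0, -247.0, 56.0], 0.7)]
```

View pics/w5.png

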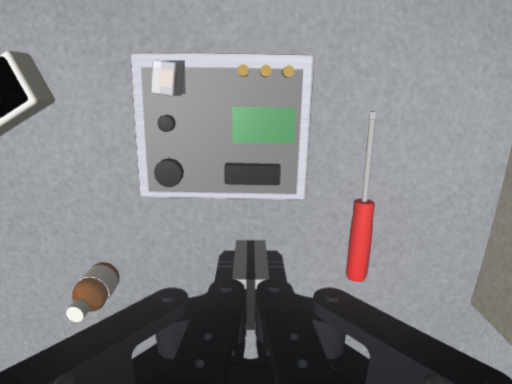

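The bar key is centred at (252,174), within 2 px of the prediction, and the round keys at (168,172) and (166,123) are clear. Press straight down.

```bash
python3 -m pendant '0 0 0.055 0;0 0 0.058 0;0 0 0.055 0;0 0 0 0;0 0 0.004 0;0 0 0.004 0;0 0 0.004 0;0 0 0 0;0 0 0 0'; python3 -m pendant '0 0 0.0015 0;0 0 0 0;0 0 0 0'
```

```text
time_s: 13.02
eef_pos: [503.4, -329.2, 54.5]
ee_rot: [0.001, 1.0, 0.02, 0.001]
force: [2.3, -1.0, 3.3]
grip_width: -0.001
grip_force: 1.8
time_s: 13.4
eef_pos: [503.4, -329.2, 53.9]
ee_rot: [0.001, 1.0, 0.02, 0.001]
force: [-0.8, 0.6, 13.4]
grip_width: -0.003
grip_force: 6.8
```

The key is at its stop: 13 N at z 53.9 mm, which is full 6 mm travel. Retract and check.

```bash
python3 -m pendant '0 0 -0.05 0;0 0 -0.06 0;0 0 -0.06 0;0 0 0 0;0 0 0 0;0 0 0 0;0 0 0 0'
python3 - <<'E'
from h import *
c=cap('scene','s2.png');a=cv2.imread('pics/scene0.png')
print(ctrl.sense()['force'])
E
```

```text
time_s: 14.28
eef_pos: [502.7, -328.5, 221.1]
ee_rot: [-0.001, 1.0, 0.02, -0.001]
force: [0.4, -0.2, -1.0]
grip_width: -0.001
grip_force: 0.0
[ 0.05525988  0.38980864 -0.54198924]
```

View pics/s2.png

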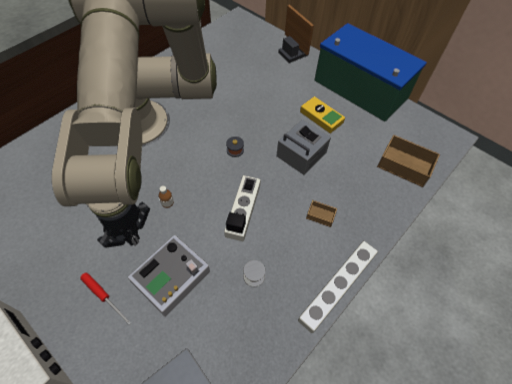

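The loose things are where they began (flux at (166,196), spool at (254,272), driver at (95,288)), and the gripper is clear of everything. Handing in.

```bash
python3 -c "
from rig import ctrl
print(ctrl.finish_job())"
```

```text
the job is handed in; nothing more can be done
None
```

I switched on the strip, then the transformer, then pressed and released the tester's bar key, each to its hard stop, and handed the job in at about 14 s of robot time; no verdict came back.

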